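# Close the beam enclosure's sliding roof hatch on its seal

## Task

Close up the beam enclosure: pull the red hold-open pin out of the roof and put it in the blue tray, then push the sliding hatch along its rails by its black handle until its front edge is pressed against the black rubber seal all along, and leave it there. Feel for the seal, because its position is adjustable: the hatch must stay firmly on it after you let go, but never push the hatch onto the seal with more than 15 N. Do not disturb the mirror mount and the lens jar that stand between the robot and the enclosure.

Things in the scene. Friction and masses are not known exactly. Their poses are not given: they have to be found in the camera images.
- enclosure: Grey box with aluminium corners, 240 x 420 x 120 mm (x, y, z of its frame), fixed to the table. Origin at the centre of its underside, z up; its flat roof is at z = 120 mm. The roof has an opening over x -60..60, y -115..-20 mm. Two aluminium rails run along y at x = -113..-91 and 91..113 mm, their tops at z = 134 mm. The hatch closes towards -y of this frame.
- hatch: Sliding hatch on the roof: an aluminium frame with an amber window, 194 (x) x 150 (y) x 8 mm thick, 0.35 to 0.7 kg, axes as the enclosure's. Origin at the centre of its underside (1 mm above the roof); front edge 75 mm towards -y. It slides only along the enclosure's y; the track rubs with 4 N, so it stays where it is left. It starts 75 mm or more from the seal, beyond the pin.
- hatch_handle (a point): Centre of the hatch's black handle, an upright block 60 (x) x 24 (y) x 40 mm high in the middle of the hatch, its underside on the hatch's top. It may be pushed on its +y face or pinched across its 24 mm.
- jamb: Aluminium end post across the roof, 236 (x) x 45 (y) x 34 mm high, standing on the roof at the enclosure's -y end, axes as the enclosure's; origin at the centre of its underside. It carries the seal.
- jamb_face (a point): Centre of the jamb's inner face at roof height. From this face a yellow bar with a black rubber seal stands out to +y, towards the hatch; the seal's front is 6 to 46 mm from this face, set differently every time and not measured. The seal springs: 4 N per mm pressed in, up to 6.5 mm. A hatch let go on it springs back until the track's friction holds it.
- pin: Red hold-open pin, 60 g, standing in a hole of the roof in the hatch's way. Origin at the centre of its lower end, z along it to the head. Shank 10 mm in diameter, 40 mm long; above it a round head 24 mm in diameter, 34 mm high; 74 mm in all.
- pin_head (a point): Point on the pin's axis in its head, 60 mm above the lower end: a good height to grip it.
- pin_mid (a point): Point on the pin's axis 37 mm above its lower end (its middle).
- pin_hole (a point): Centre of the pin hole's mouth, in a brass bush flush with the roof; 12 mm in diameter, 22 mm deep, straight down.
- tray: Blue open tray, 160 x 160 mm, 25 mm high, walls 4 mm and floor about 4 mm thick, on the table to one side of the enclosure, fixed; origin at the centre of its underside. A small steel collar lies in its corner.
- mount_box: Black box of optics, 150 x 150 x 46 mm, fixed, on the other side of the enclosure; origin at the centre of its underside. To be left alone.
- mirror_mount_a: Mirror mount on a post, 44 mm wide, 102 mm tall, loose, near the robot; origin under its foot. To be left alone.
- lens_jar: Small whitish jar with a lid, 48 mm in diameter, 60 mm tall, loose, near the robot; origin under its foot. To be left alone.
Mind the look-alikes: they are no part of the job. Several things look just like the tray: the one meant starts farthest to the robot's left.

How it is judged:
By the outcome, as a careful person would: the job done as asked, in the order asked, and still so for the second after the job is handed in, with the robot touching nothing.
It also fails if it takes over 59 s, if anything falls off the work surface, if the arm or the gripper's body presses on something with over 40 N, if the wrist force passes 120 N, or if a joint passes its speed limit or range.

## Robot

A 6-joint arm with a two-finger parallel gripper is mounted at the origin on the work surface. World frame = base frame: x ahead of the robot, y to its left, z up, the work surface at z = 0. Lengths are in m, angles in rad, forces in N, time in s.
With the tool pointing down it reaches from about 0.375 to 0.975 m from the base axis. Payload 3.8 kg.
Tool frame: the origin (TCP) lies on the centre line of the jaws, within the pads' length; the fingertips stand 14 mm ahead of it and the grasp point (between the pads) lies 5 mm behind it; x points along the fingers, y is the direction in which the jaws open and shut, and the axes are right-handed (so a half turn about x gives the same grasp; the last joint's range is limited). The gripper opens to 85 mm and grips with 20 to 120 N. Pads are 22 mm wide; open, the fingers measure 114 mm over their backs; the gripper's body (76 mm by 85 mm) begins 54 mm behind the grasp point. The pads swing forward as they close: fully open they stand 13 mm farther back than shut.
Start: joints at [1.098, 0.264, 1.604, -0, 1.274, -0.037], TCP at [0.285, 0.612, 0.245] pointing down, gripper open.
Joint ranges: [-2.63, 2.63], [-0.94, 2.18], [0.31, 2.57], [-1.31, 4.45], [0, 2.66], [-2.55, 2.55]. Speed limits (rad/s): [2.57, 2.57, 3.14, 3.14, 3.14, 3.14].

## Interface

Orientations are given as a rotation vector (axis times angle).
In Python, from workcell import bot gives the robot as it stands.
- The arm moves only by the shell command python3 -m creep 'ROWS' [FORCE]. ROWS is JSON, a list of rows, each an object with "grip": the finger opening in cm, from 0 to 8.54; "dp": the shift along the tool's x, y, z in cm, a list of three; "rotation": the turn, a rotation vector about the tool's x, y, z in rad, a list of three. A call has 1 to 5 rows; each row is the pose to reach, as a shift and turn from the pose commanded when the call began, along the tool's axes at that moment; what a row does not reach only later rows make up. A row lasts 1/12 s, in which the tool goes at most 41.7 mm and 7.16 degrees, less where a joint would pass 70% of its speed; a pose out of reach is approached as far as the arm can. A call with a gripper value outside its range is refused whole. The fingers move at their own pace and stop on an object; FORCE is the grip in N (left out, the last holds). Time passes only in rows, so rows that repeat a pose let the fingers close. It gives the time, the measured TCP pose, the force and the opening at its end, in the units of the state.
- bot.read_state(): the state, without advancing time (a new reading comes with each control period).
- bot.read_camera(name): name is "scene" or "top"; returns (picture, depth): 400x640x3 uint8, red, green, blue; 400x640 float32, m along the optical axis (not along the pixel's ray), 0 where there is no reading.
- bot.get_calibration(name): a dict with "fx", "fy", "cx", "cy" (pixels), "rvec" (rotation vector, rad) and "tvec" (3), from world to camera coordinates, as OpenCV has them. Camera axes: x right, y down, z forward; pixel columns grow to the right and rows downward; lengths in m; the calibration is good to about 2 mm. A picture is of the moment at which its call begins. get_calibration takes no time and is no camera call.
- bot.finish_job(): hands the job in, once; it reports no verdict.
The state is a dict: "time": time; "q": joint angles; "joint_vel": joint speeds; "joint_torque": joint torques, N m; "tool_pos": TCP position; "tcp_rot": TCP orientation; "wrist_force": force on the tool from outside, world axes, zero at the start; "torque": the same for the moment, N m; "width": opening from 0.0 (shut) to 1.0 (fully open).
Only numpy, scipy, OpenCV 4.12 (cv2) and the standard library are available. Lean on these libraries where they do the work, as an engineer would, in place of code of your own. Each camera call takes 0.05 s, during which the arm holds its last target.

## Working session

There is one attempt and no reset: what is moved stays moved. The work goes in short steps, Python scripts to look and compute and a shell command to move; the robot and the scene stay as the last step left them, time stands still between calls to the robot, and variables do not carry over. Pictures are saved under pics/ and viewed, and the job is handed in when it is done.

```bash
mkdir -p pics; ls; python3 - <<'E'
from workcell import bot
import cv2, numpy as np
print(bot.read_state())
for n in("scene","top"):
    p,d=bot.read_camera(n); np.savez('pics/%s0.npz'%n,p=p,d=d)
    cv2.imwrite('pics/%s0.png'%n,p[:,:,::-1]); print(n,bot.get_calibration(n))
E
```

```text
pics
{'time': 0.0, 'q': array([ 1.09810966e+00,  2.64723192e-01,  1.60540758e+00,  6.45984737e-06,
        1.27369846e+00, -3.69065178e-02]), 'joint_vel': array([-1.45513382e-03, -1.03830174e-03, -1.46748798e-03, -7.37676560e-04,
        1.07561683e-03,  6.58647135e-05]), 'joint_torque': array([-1.18496168e-04, -5.15123677e+01, -3.67306530e+01, -1.83762777e-04,
        1.30942982e-02, -2.56528648e-05]), 'tool_pos': array([0.28460723, 0.61127578, 0.24396405]), 'tcp_rot': array([ 0.34008846,  1.5442129 , -0.34350818]), 'wrist_force': array([ 1.17514046, -0.81319106, -0.19445011]), 'torque': array([ 0.03260072, -0.00459345, -0.06531437]), 'width': 0.9993814346424907}
scene {'fx': 462.39537445802216, 'fy': 462.39537445802216, 'cx': 319.52945931529274, 'cy': 205.53099224595977, 'rvec': array([ 2.3597985 ,  1.07875236, -0.33810092]), 'tvec': array([-0.19196387, -0.28697643,  1.64968296])}
top {'fx': 379.4559128359096, 'fy': 379.4559128359096, 'cx': 319.4966117899184, 'cy': 199.56138949780492, 'rvec': array([ 2.20993404, -2.20815941,  0.05040556]), 'tvec': array([-0.15426125,  0.45559817,  1.40147951])}
```

View pics/scene0.png

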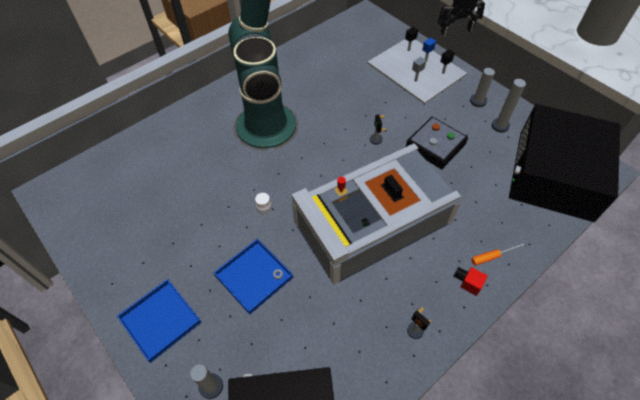

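View pics/top0.png

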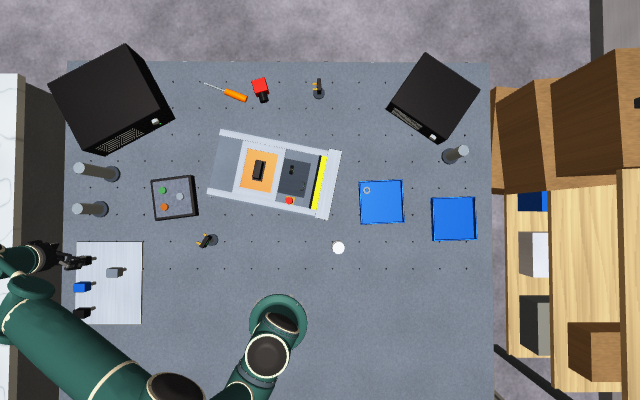

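The top view has the robot's left on the image's left. Two blue trays are visible: (381,202), with a collar in its corner, and (454,218). The first is farther left and has the collar, so it fits. The pin head is at (290,201), the handle at (258,170) and the yellow seal bar at (319,182). I'll confirm with a crop and measure.

```bash
cat > h.py <<'E'
import numpy as np, cv2
from workcell import bot
def cal(n):
    c=bot.get_calibration(n); R=cv2.Rodrigues(c['rvec'])[0]
    return c,R,c['tvec']
def ray(n,u,v):
    c,R,t=cal(n); d=R.T@np.array([(u-c['cx'])/c['fx'],(v-c['cy'])/c['fy'],1.]); return -R.T@t,d
def onz(n,u,v,z):
    o,d=ray(n,u,v); return o+d*(z-o[2])/d[2]
def cloud(n,d):
    c,R,t=cal(n); v,u=np.mgrid[:400,:640]
    P=np.stack([(u-c['cx'])/c['fx']*d,(v-c['cy'])/c['fy']*d,d],-1)
    return (P-t)@R
def proj(n,P):
    c,R,t=cal(n); q=R@np.array(P)+t; return c['fx']*q[0]/q[2]+c['cx'],c['fy']*q[1]/q[2]+c['cy']
def tri(a,b):
    A=np.zeros((3,3));B=np.zeros(3)
    for o,d in(a,b):
        d=d/np.linalg.norm(d);M=np.eye(3)-np.outer(d,d);A+=M;B+=M@o
    return np.linalg.solve(A,B)
E
python3 - <<'E'
from h import *
D={n:np.load('pics/%s0.npz'%n) for n in('scene','top')}
boxes={'top':{'enc':(200,120,350,225),'tray':(350,170,412,232)},'scene':{'enc':(280,140,470,285),'tray':(205,235,300,320)}}
ims=[]
for n in D:
    p=D[n]['p'];hsv=cv2.cvtColor(p,cv2.COLOR_RGB2HSV)
    H,S,V=[hsv[...,i].astype(int) for i in range(3)]
    C=cloud(n,D[n]['d'])
    ms={'red':((H<6)|(H>174))&(S>150)&(V>90),'blue':(H>100)&(H<125)&(S>150),'yellow':(H>22)&(H<34)&(S>150),'amber':(H>8)&(H<22)&(S>90)&(V>90)}
    for k,m in ms.items():
        kk='tray' if k=='blue' else 'enc'; x0,y0,x1,y1=boxes[n][kk]
        mm=np.zeros_like(m);mm[y0:y1,x0:x1]=m[y0:y1,x0:x1]
        nn,l,st,ce=cv2.connectedComponentsWithStats(mm.astype(np.uint8))
        for i in range(1,nn):
            if st[i,4]>8:
                pts=C[(l==i)];r=cv2.minAreaRect(np.argwhere(l==i)[:,::-1].astype(np.float32))
                print(n,k,st[i],ce[i].round(1),np.median(pts,0).round(3),'zmax',pts[:,2].max().round(3),cv2.boxPoints(r).round(1).tolist())
    x0,y0,x1,y1=boxes[n]['enc']; cv2.imwrite('pics/c_%s.png'%n,cv2.resize(p[y0:y1,x0:x1,::-1],None,fx=4,fy=4,interpolation=cv2.INTER_CUBIC))
p=D['top']['p'][170:250,350:490,::-1];cv2.imwrite('pics/c_tray.png',cv2.resize(p,None,fx=5,fy=5))
E
```

```text
scene red [338 177   7   7  46] [341.1 180.1] [ 0.449 -0.05   0.172] zmax 0.177 [[338.0, 177.0], [344.0, 177.0], [344.0, 183.0], [338.0, 183.0]]
scene red [464 270   6  14  52] [467.3 277.5] [0.856 0.048 0.05 ] zmax 0.057 [[464.0, 270.0], [469.0, 270.0], [469.0, 283.0], [464.0, 283.0]]
scene blue [ 214  239   79   75 3010] [252.4 275.4] [ 0.445 -0.384  0.005] zmax 1.216 [[212.6999969482422, 272.79998779296875], [257.79998779296875, 234.1999969482422], [293.6000061035156, 276.0], [248.60000610351562, 314.70001220703125]]
scene yellow [313 196  37  50 326] [331.2 220.4] [ 0.516 -0.146  0.137] zmax 0.146 [[312.3999938964844, 197.10000610351562], [317.0, 194.0], [349.6000061035156, 242.89999389648438], [345.0, 246.0]]
scene amber [366 169  54  46 953] [392.  192.8] [0.561 0.044 0.128] zmax 1.216 [[365.0, 182.8000030517578], [391.20001220703125, 162.6999969482422], [419.5, 199.60000610351562], [393.20001220703125, 219.6999969482422]]
scene amber [335 187  12   9  59] [340.4 191. ] [ 0.453 -0.054  0.121] zmax 0.144 [[334.20001220703125, 188.39999389648438], [343.0, 184.0], [346.79998779296
[... 381 characters left out ...]
op blue [ 359  179   46   46 1861] [381.6 201.8] [ 0.447 -0.386  0.006] zmax 1.418 [[358.1000061035156, 180.89999389648438], [402.1000061035156, 178.6999969482422], [404.29998779296875, 222.0], [360.29998779296875, 224.1999969482422]]
top yellow [311 156  16  54 304] [318.5 182.6] [ 0.507 -0.147  0.138] zmax 1.418 [[310.3999938964844, 208.10000610351562], [320.8999938964844, 155.60000610351562], [326.5, 156.6999969482422], [316.0, 209.1999969482422]]
top amber [ 240  149   38   44 1022] [258.7 170.3] [0.549 0.053 0.129] zmax 1.418 [[239.3000030517578, 186.1999969482422], [247.3000030517578, 147.8000030517578], [277.79998779296875, 154.1999969482422], [269.79998779296875, 192.60000610351562]]
```

View pics/c_top.png

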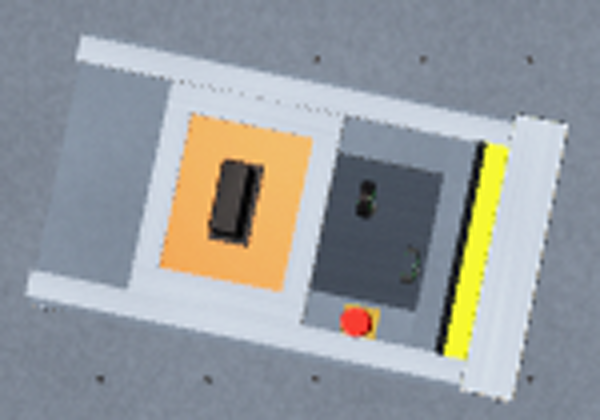

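View pics/c_scene.png

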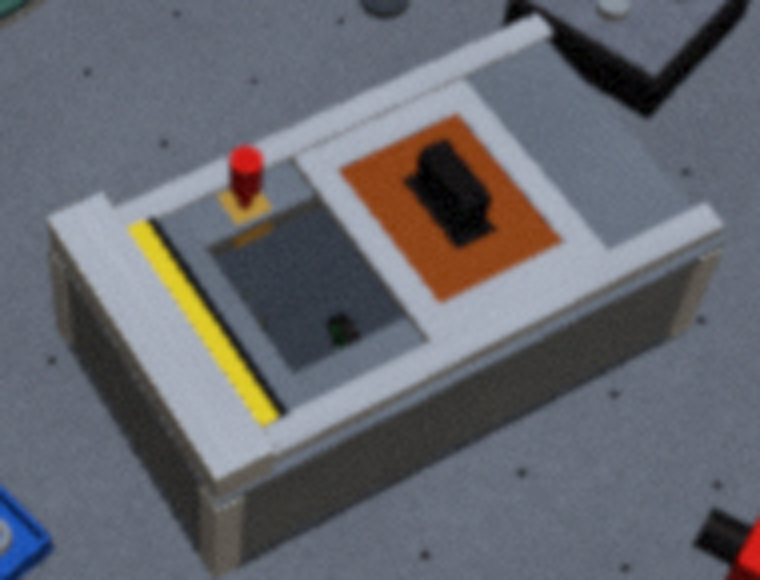

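View pics/c_tray.png

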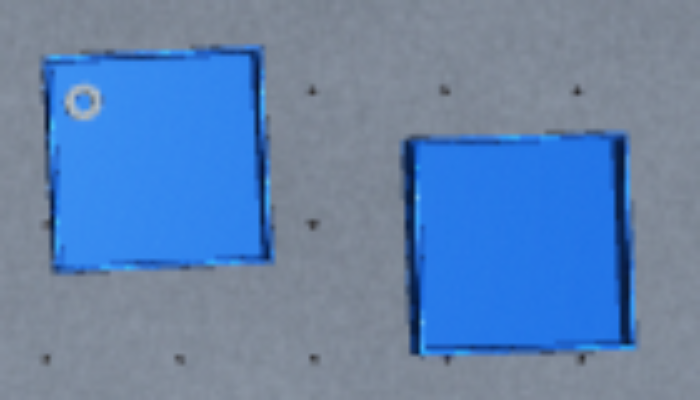

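The crops show the tray at left (collar at about (367,190) in the full image) is the target; the other one, at (454,218), has none. The pin stands in its brass bush beside the near rail. The black seal strip lies in front of the yellow bar. Next I need the enclosure's exact pose.

```bash
python3 - <<'E'
from h import *
D={n:np.load('pics/%s0.npz'%n) for n in('scene','top')}
p=D['top']['p'];C=cloud('top',D['top']['d'])
hsv=cv2.cvtColor(p,cv2.COLOR_RGB2HSV)
box=np.zeros((400,640),bool);box[120:225,200:350]=1
m=box&(C[...,2]>0.1)&(C[...,2]<.17)
pts=C[m][:,:2].astype(np.float32); r=cv2.minAreaRect(pts*1000); print('enc rect mm',r)
# seal bar direction
m=box&(C[...,2]>0.141)&(C[...,2]<.17)&(hsv[...,1]<80)&(hsv[...,2]>150)
n_,l,st,ce=cv2.connectedComponentsWithStats(m.astype(np.uint8));i=1+st[1:,4].argmax();print('jamb',cv2.minAreaRect(C[l==i][:,:2].astype(np.float32)*1000),np.median(C[l==i][:,2]))
# pin head triangulation (top disc ~ head); red centroid rays
print('pin top onz .172',onz('top',288.6,200.2,.172),'scene',onz('scene',341.3,179.5,.172), 'tri',tri(ray('top',288.6,200.2),ray('scene',341.1,180.1)))
# handle: dark & z>.15
m=box&(C[...,2]>.155)&(hsv[...,2]<110)
print('handle top',m.sum(),cv2.minAreaRect(C[m][:,:2].astype(np.float32)*1000),np.median(C[m][:,2]))
# tray rim
print('tray',[onz('top',u,v,.025).round(3).tolist() for u,v in[(358.1,180.9),(402.1,178.7),(404.3,222),(360.3,224.2)]])
s=bot.read_state();R=cv2.Rodrigues(s['tcp_rot'])[0];print(R.round(3))
E
```

```text
enc rect mm ((541.149658203125, 4.161224365234375), (422.6424255371094, 241.0229949951172), 78.54503631591797)
jamb ((503.7059631347656, -181.13963317871094), (44.36425018310547, 235.14271545410156), 78.55316162109375) 0.15509842271323407
pin top onz .172 [ 0.44782033 -0.05070931  0.172     ] scene [ 0.44819055 -0.04901711  0.172     ] tri [ 0.44814813 -0.05024245  0.17016079]
handle top 144 ((476.65093994140625, -24.28032684326172), (262.2134094238281, 58.4565315246582), 45.93743133544922) 0.1697813932791727
tray [[0.524, -0.296, 0.025], [0.532, -0.458, 0.025], [0.373, -0.465, 0.025], [0.365, -0.304, 0.025]]
[[-0.001  0.422  0.907]
 [-0.002  0.907 -0.422]
 [-1.    -0.002 -0.   ]]
```

```bash
python3 -m creep '[{"grip":8.5,"dp":[0,-2.7,2.1],"rotation":[0,0,0]},{"grip":8.5,"dp":[0,-5.3,4.3],"rotation":[0,0,0]},{"grip":8.5,"dp":[0,-8,6.4],"rotation":[0,0,0]},{"grip":8.5,"dp":[0,-10.6,8.6],"rotation":[0,0,0]},{"grip":8.5,"dp":[0,-13.3,10.7],"rotation":[0,0,0]}]' 30
python3 -m creep '[{"grip":8.5,"dp":[0,-2.7,2.1],"rotation":[0,0,0]},{"grip":8.5,"dp":[0,-5.3,4.3],"rotation":[0,0,0]},{"grip":8.5,"dp":[0,-8,6.4],"rotation":[0,0,0]},{"grip":8.5,"dp":[0,-10.6,8.6],"rotation":[0,0,0]},{"grip":8.5,"dp":[0,-13.3,10.7],"rotation":[0,0,0]}]'
```

```text
time: 0.52
tool_pos: [0.3257, 0.4445, 0.2446]
tcp_rot: [0.341, 1.544, -0.342]
wrist_force: [-0.1, 0.2, 0.7]
width: 0.998
time: 0.93
tool_pos: [0.3665, 0.2787, 0.2449]
tcp_rot: [0.341, 1.544, -0.342]
wrist_force: [0.2, -0.3, 0.2]
width: 0.994
```

```bash
python3 - <<'E'
from h import *
p=np.load('pics/top0.npz')['p'];C=cloud('top',np.load('pics/top0.npz')['d'])
ey=np.array([.1985,.9801]);ex=np.array([.9801,-.1985]);c0=np.array([.5411,.0042])
V=p.max(-1)
m=np.zeros((400,640),bool);m[150:190,245:275]=1
m&=(C[...,2]>.16)&(V<110)
L=np.stack([(C[...,:2]-c0)@ex,(C[...,:2]-c0)@ey],-1)
print('handle local',m.sum(),np.percentile(L[m],[2,50,98],axis=0).round(4),np.percentile(C[m][:,2],[5,95]))
# seal black strip & hatch front edge: sample along local y at x=+40,-40 on roof height
for x in(-75,-30,30,75):
    row=[]
    for y in range(-165,80,3):
        w=c0+ex*x/1e3+ey*y/1e3; u,v=proj('top',[w[0],w[1],.129]); row.append((y,*p[int(round(v)),int(round(u))]))
    print(x,[(int(a),int(b),int(c),int(d)) for a,b,c,d in row if a<-120 or -60<a<0])
E
```

```text
handle local 139 [[-0.029   0.0387]
 [-0.0007  0.0499]
 [ 0.0281  0.0624]] [0.16485803 0.17380372]
-75 [(-165, 239, 242, 84), (-162, 246, 248, 48), (-159, 246, 248, 48), (-156, 246, 248, 49), (-153, 246, 248, 47), (-150, 246, 248, 49), (-147, 30, 33, 31), (-144, 28, 29, 32), (-141, 28, 29, 32), (-138, 104, 112, 125), (-135, 130, 143, 157), (-132, 129, 141, 157), (-129, 131, 143, 160), (-126, 128, 140, 157), (-123, 129, 142, 157), (-57, 165, 108, 122), (-54, 165, 108, 122), (-51, 136, 148, 165), (-48, 135, 147, 163), (-45, 136, 149, 165), (-42, 134, 146, 163), (-39, 134, 148, 162), (-36, 134, 147, 162), (-33, 133, 146, 162), (-30, 133, 146, 162), (-27, 130, 143, 159), (-24, 140, 147, 157), (-21, 200, 210, 221), (-18, 201, 210, 221), (-15, 200, 210, 222), (-12, 202, 211, 223), (-9, 202, 211, 223), (-6, 201, 211, 222), (-3, 200, 209, 221)]
-30 [(-165, 246, 248, 52), (-162, 246, 248, 52), (-159, 246, 248, 51), (-156, 246, 248, 51), (-153, 246, 248, 49), (-150, 246, 248, 50), (-147, 88, 92, 39), (-144, 27, 28, 30), (-141, 51, 53, 59), (-138, 127, 139, 156), (-135, 127, 139, 156), (-132, 1
[... 1226 characters left out ...]
), (-159, 246, 248, 52), (-156, 246, 248, 53), (-153, 246, 248, 53), (-150, 246, 248, 50), (-147, 86, 90, 38), (-144, 28, 29, 29), (-141, 54, 59, 65), (-138, 54, 59, 65), (-135, 131, 143, 160), (-132, 131, 144, 159), (-129, 133, 146, 162), (-126, 132, 145, 161), (-123, 132, 146, 161), (-57, 133, 146, 161), (-54, 133, 144, 161), (-51, 133, 144, 161), (-48, 135, 147, 163), (-45, 135, 148, 163), (-42, 136, 148, 164), (-39, 135, 146, 162), (-36, 134, 146, 163), (-33, 133, 147, 163), (-30, 134, 145, 163), (-27, 135, 147, 163), (-24, 137, 144, 154), (-21, 201, 210, 222), (-18, 200, 209, 221), (-15, 200, 209, 221), (-12, 203, 212, 224), (-9, 203, 212, 224), (-6, 201, 210, 223), (-3, 200, 208, 221)]
```

```bash
python3 -m creep '[{"grip":8.5,"dp":[0,-2.7,2.1],"rotation":[0,0,0]},{"grip":8.5,"dp":[0,-5.3,4.3],"rotation":[0,0,0]},{"grip":8.5,"dp":[0,-8,6.4],"rotation":[0,0,0]},{"grip":8.5,"dp":[0,-10.6,8.6],"rotation":[0,0,0]},{"grip":8.5,"dp":[0,-13.3,10.7],"rotation":[0,0,0]}]'
python3 -m creep '[{"grip":8.5,"dp":[0,-2.7,2.1],"rotation":[-0.06,0,0]},{"grip":8.5,"dp":[0,-5.3,4.3],"rotation":[-0.12,0,0]},{"grip":8.5,"dp":[0,-8,6.4],"rotation":[-0.18,0,0]},{"grip":8.5,"dp":[0,-10.6,8.6],"rotation":[-0.235,0,0]},{"grip":8.5,"dp":[0,-13,10.6],"rotation":[-0.235,0,0]}]'
cat >> h.py <<'E'
ey=np.array([.1985,.9801,0]);ex=np.array([.9801,-.1985,0]);c0=np.array([.5411,.0042,0])
def rel(target,s=None):
    s=s or bot.read_state();R=cv2.Rodrigues(s['tcp_rot'])[0]
    print('t',s['time'],'pos',s['tool_pos'].round(4),'F',s['wrist_force'].round(2),'w',round(s['width'],3),'yaw err deg',np.degrees(np.arctan2(R[0,1]*ey[1]-R[1,1]*ey[0],R[:,1]@ey)).round(2),'toolx',R[:,0].round(3))
    print('dp cm',(R.T@(np.array(target)-s['tool_pos'])*100).round(2), 'local', (s['tool_pos']-c0)@ex,(s['tool_pos']-c0)@ey)
E
python3 -c "
from h import *
rel([.448,-.050,.157])"
```

```text
time: 1.35
tool_pos: [0.4073, 0.1131, 0.245]
tcp_rot: [0.342, 1.544, -0.342]
wrist_force: [0.4, -0.3, 0.2]
width: 0.999
time: 1.77
tool_pos: [0.4485, -0.0498, 0.245]
tcp_rot: [0.156, 1.565, -0.156]
wrist_force: [1.1, 0.4, 0.1]
width: 0.993
t 1.7667 pos [ 0.4485 -0.0498  0.245 ] F [1.1  0.42 0.15] w 0.993 yaw err deg -0.04 toolx [-0. -0. -1.]
dp cm [ 8.8  -0.03 -0.05] local -0.08000708276965934 -0.07134046154093626
```

```bash
python3 -m creep '[{"grip":8.5,"dp":[2,0,0],"rotation":[0,0,0]},{"grip":8.5,"dp":[4,0,0],"rotation":[0,0,0]},{"grip":8.5,"dp":[6,0,0],"rotation":[0,0,0]},{"grip":8.5,"dp":[7.6,0,0],"rotation":[0,0,0]},{"grip":8.5,"dp":[8.7,0,0],"rotation":[0,0,0]}]'
python3 -m creep '[{"grip":3,"dp":[0,0,0],"rotation":[0,0,0]},{"grip":3,"dp":[0,0,0],"rotation":[0,0,0]},{"grip":3,"dp":[0,0,0],"rotation":[0,0,0]},{"grip":3,"dp":[0,0,0],"rotation":[0,0,0]},{"grip":3,"dp":[0,0,0],"rotation":[0,0,0]}]'
python3 -c "
from h import *
rel([.448,-.050,.157])
p,d=bot.read_camera('scene');cv2.imwrite('pics/s1.png',cv2.resize(p[120:270,270:470,::-1],None,fx=4,fy=4))"
```

```text
time: 2.18
tool_pos: [0.4472, -0.0479, 0.156]
tcp_rot: [0.158, 1.568, -0.158]
wrist_force: [-1.0, -0.3, 0.5]
width: 0.996
time: 2.6
tool_pos: [0.4497, -0.0479, 0.1596]
tcp_rot: [0.157, 1.563, -0.158]
wrist_force: [0.2, -0.1, 0.2]
width: 0.349
t 2.6 pos [ 0.4497 -0.0479  0.1596] F [ 0.23 -0.13  0.16] w 0.349 yaw err deg 0.04 toolx [ 0.002 -0.    -1.   ]
dp cm [ 0.26 -0.23 -0.13] local -0.07923514655052617 -0.06925428198968231
```

View pics/s1.png

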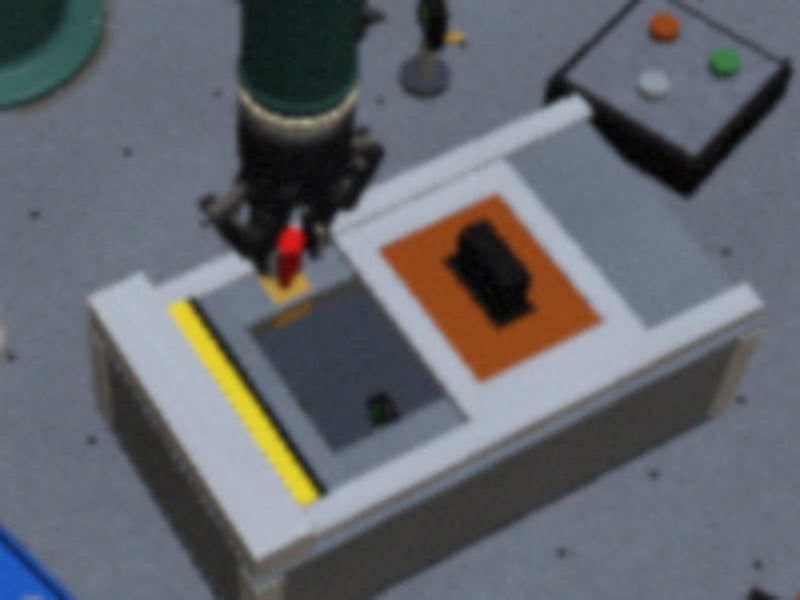

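The jaws straddle the red head at (290,240) in the crop. Now I'll close on it.

```bash
python3 -m creep '[{"grip":1.8,"dp":[0,0,0],"rotation":[0,0,0]},{"grip":1.8,"dp":[0,0,0],"rotation":[0,0,0]},{"grip":1.8,"dp":[0,0,0],"rotation":[0,0,0]}]' 35
python3 -c "
from h import *
rel([.448,-.050,.157])
for i in range(3):
  bot.read_camera('top');s=bot.read_state();print(s['tool_pos'].round(4),s['wrist_force'].round(2))"
```

```text
time: 2.9
tool_pos: [0.4494, -0.0482, 0.1592]
tcp_rot: [0.157, 1.563, -0.158]
wrist_force: [-0.2, -0.7, 4.7]
width: 0.255
t 2.9 pos [ 0.4494 -0.0482  0.1592] F [-0.2  -0.69  4.75] w 0.255 yaw err deg 0.05 toolx [ 0.002 -0.001 -1.   ]
dp cm [ 0.22 -0.21 -0.1 ] local -0.07948745854336783 -0.0695208252487364
[ 0.4494 -0.0482  0.1592] [-0.09 -1.89  5.6 ]
[ 0.4494 -0.0481  0.1592] [-0.34 -1.35  6.04]
[ 0.4494 -0.0482  0.1592] [-0.73 -0.29  6.19]
```

```bash
python3 -m creep '[{"grip":1.5,"dp":[0,0,0],"rotation":[0,0,0]},{"grip":1.5,"dp":[0,0,0],"rotation":[0,0,0]},{"grip":1.5,"dp":[0,0,0],"rotation":[0,0,0]}]'
python3 -m creep '[{"grip":1.5,"dp":[-0.5,0,0],"rotation":[0,0,0]},{"grip":1.5,"dp":[-1,0,0],"rotation":[0,0,0]},{"grip":1.5,"dp":[-1.5,0,0],"rotation":[0,0,0]},{"grip":1.5,"dp":[-2,0,0],"rotation":[0,0,0]},{"grip":1.5,"dp":[-2.5,0,0],"rotation":[0,0,0]}]'
python3 -c "
from h import *
rel([.448,-.050,.157])
p,d=bot.read_camera('scene');cv2.imwrite('pics/s2.png',cv2.resize(p[120:270,270:470,::-1],None,fx=4,fy=4))"
```

```text
time: 3.3
tool_pos: [0.4494, -0.0482, 0.1592]
tcp_rot: [0.157, 1.563, -0.158]
wrist_force: [-0.2, -1.3, 4.7]
width: 0.256
time: 3.72
tool_pos: [0.4484, -0.0476, 0.1836]
tcp_rot: [0.158, 1.566, -0.157]
wrist_force: [-0.0, -1.0, -1.6]
width: 0.254
t 3.7167 pos [ 0.4484 -0.0476  0.1836] F [-0.04 -1.03 -1.56] w 0.254 yaw err deg 0.07 toolx [-0.001  0.001 -1.   ]
dp cm [ 2.66 -0.24  0.01] local -0.08055781008971094 -0.06916857380089111
```

View pics/s2.png

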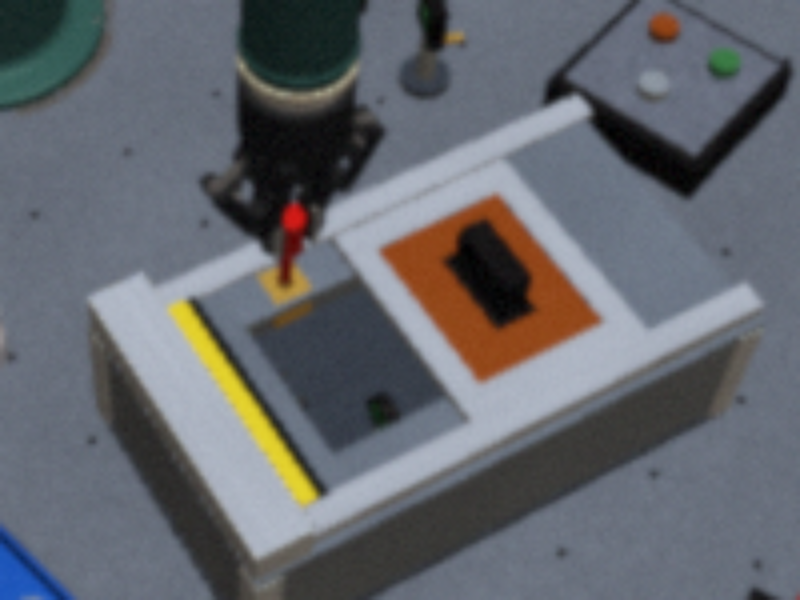

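```bash
python3 -m creep '[{"grip":1.5,"dp":[-2,0,0],"rotation":[0,0,0]},{"grip":1.5,"dp":[-4,0,0],"rotation":[0,0,0]},{"grip":1.5,"dp":[-6,0,0],"rotation":[0,0,0]},{"grip":1.5,"dp":[-8,0,0],"rotation":[0,0,0]},{"grip":1.5,"dp":[-9,0,0],"rotation":[0,0,0]}]'
python3 -m creep '[{"grip":1.5,"dp":[0,-3,0.6],"rotation":[0,0,0]},{"grip":1.5,"dp":[0,-6,1.2],"rotation":[0,0,0]},{"grip":1.5,"dp":[0,-9,1.8],"rotation":[0,0,0]},{"grip":1.5,"dp":[0,-12,2.4],"rotation":[0,0,0]},{"grip":1.5,"dp":[0,-15,3],"rotation":[0,0,0]}]'
python3 -m creep '[{"grip":1.5,"dp":[0,-4,0.8],"rotation":[0,0,0]},{"grip":1.5,"dp":[0,-8,1.5],"rotation":[0,0,0]},{"grip":1.5,"dp":[0,-12,2.3],"rotation":[0,0,0]},{"grip":1.5,"dp":[0,-15.5,3],"rotation":[0,0,0]},{"grip":1.5,"dp":[0,-18.4,3.4],"rotation":[0,0,0]}]'
python3 -c "
from h import *
rel([.445,-.388,.157])
p,d=bot.read_camera('scene');cv2.imwrite('pics/s3.png',p[:,:,::-1])
p,d=bot.read_camera('top');cv2.imwrite('pics/t3.png',p[:,:,::-1])"
```

```text
time: 4.18
tool_pos: [0.4497, -0.0478, 0.2761]
tcp_rot: [0.158, 1.562, -0.157]
wrist_force: [0.3, -0.4, -0.9]
width: 0.261
time: 4.6
tool_pos: [0.4478, -0.2018, 0.2729]
tcp_rot: [0.158, 1.566, -0.157]
wrist_force: [0.5, 0.0, 0.5]
width: 0.26
time: 5.02
tool_pos: [0.4443, -0.3904, 0.2725]
tcp_rot: [0.159, 1.566, -0.158]
wrist_force: [0.3, 0.4, -0.7]
width: 0.259
t 5.0167 pos [ 0.4443 -0.3904  0.2725] F [ 0.27  0.36 -0.73] w 0.259 yaw err deg 0.12 toolx [-0.001  0.    -1.   ]
dp cm [11.55  0.24  0.02] local -0.01652339764065011 -0.40595567392436765
```

View pics/s3.png

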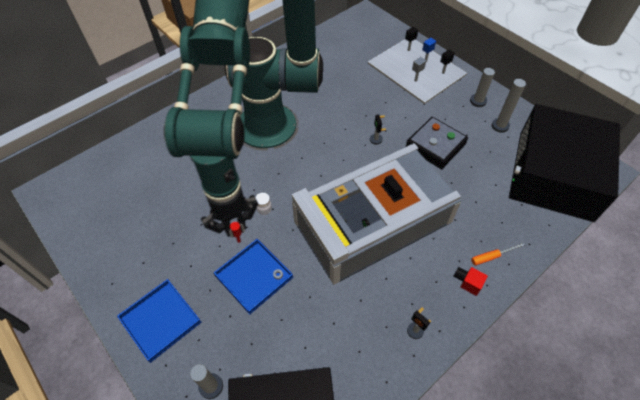

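The pin hangs in the gripper at (236,232), over the correct tray, and the hole on the roof at (341,189) is empty. I'll lower it.

```bash
python3 -m creep '[{"grip":1.5,"dp":[3,0.1,0],"rotation":[0,0,0]},{"grip":1.5,"dp":[6,0.2,0],"rotation":[0,0,0]},{"grip":1.5,"dp":[9,0.2,0],"rotation":[0,0,0]},{"grip":1.5,"dp":[12,0.2,0],"rotation":[0,0,0]},{"grip":1.5,"dp":[15,0.2,0],"rotation":[0,0,0]}]'
python3 -m creep '[{"grip":1.5,"dp":[1.5,0,0],"rotation":[0,0,0]},{"grip":1.5,"dp":[3,0,0],"rotation":[0,0,0]},{"grip":1.5,"dp":[4,0,0],"rotation":[0,0,0]},{"grip":1.5,"dp":[4.8,0,0],"rotation":[0,0,0]},{"grip":1.5,"dp":[5.3,0,0],"rotation":[0,0,0]}]'
python3 -c "
from h import *
rel([.445,-.388,.0665])"
```

```text
time: 5.53
tool_pos: [0.445, -0.3846, 0.1217]
tcp_rot: [0.158, 1.565, -0.157]
wrist_force: [0.8, 0.2, -1.0]
width: 0.256
time: 5.95
tool_pos: [0.4451, -0.3852, 0.0694]
tcp_rot: [0.158, 1.566, -0.157]
wrist_force: [0.0, -0.1, -1.1]
width: 0.258
t 5.95 pos [ 0.4451 -0.3852  0.0694] F [ 0.01 -0.08 -1.06] w 0.258 yaw err deg 0.04 toolx [-0.001  0.001 -1.   ]
dp cm [ 0.29 -0.28  0.05] local -0.01683123539979023 -0.40071777685978893
```

```bash
python3 -m creep '[{"grip":1.5,"dp":[0.1,0,0],"rotation":[0,0,0]},{"grip":1.5,"dp":[0.2,0,0],"rotation":[0,0,0]},{"grip":1.5,"dp":[0.3,0,0],"rotation":[0,0,0]},{"grip":1.5,"dp":[0.3,0,0],"rotation":[0,0,0]}]'
python3 -m creep '[{"grip":3,"dp":[0,0,0],"rotation":[0,0,0]},{"grip":4,"dp":[0,0,0],"rotation":[0,0,0]},{"grip":5,"dp":[0,0,0],"rotation":[0,0,0]},{"grip":6,"dp":[0,0,0],"rotation":[0,0,0]},{"grip":7,"dp":[0,0,0],"rotation":[0,0,0]}]'
python3 -m creep '[{"grip":8.5,"dp":[0,0,0],"rotation":[0,0,0]},{"grip":8.5,"dp":[0,0,0],"rotation":[0,0,0]},{"grip":8.5,"dp":[-2,0,0],"rotation":[0,0,0]},{"grip":8.5,"dp":[-5,0,0],"rotation":[0,0,0]},{"grip":8.5,"dp":[-8,0,0],"rotation":[0,0,0]}]'
python3 -m creep '[{"grip":8.5,"dp":[-4,0,0],"rotation":[0,0,0]},{"grip":8.5,"dp":[-8,0,0],"rotation":[0,0,0]},{"grip":8.5,"dp":[-12,0,0],"rotation":[0,0,0]},{"grip":8.5,"dp":[-14,0,0],"rotation":[0,0,0]}]'
python3 -c "
from h import *
rel([.445,-.388,.0665])
p,d=bot.read_camera('scene');cv2.imwrite('pics/s4.png',cv2.resize(p[160:340,120:360,::-1],None,fx=3,fy=3))"
```

```text
time: 6.28
tool_pos: [0.4457, -0.3865, 0.0681]
tcp_rot: [0.157, 1.564, -0.158]
wrist_force: [0.7, 0.2, -1.4]
width: 0.255
time: 6.7
tool_pos: [0.4453, -0.3861, 0.0674]
tcp_rot: [0.158, 1.565, -0.158]
wrist_force: [0.4, -0.3, -0.7]
width: 0.813
time: 7.12
tool_pos: [0.4442, -0.385, 0.1466]
tcp_rot: [0.16, 1.568, -0.156]
wrist_force: [0.3, -0.5, 0.9]
width: 0.997
time: 7.45
tool_pos: [0.4467, -0.3874, 0.2937]
tcp_rot: [0.154, 1.559, -0.161]
wrist_force: [1.0, -1.0, 0.5]
width: 0.994
t 7.45 pos [ 0.4467 -0.3874  0.2937] F [ 1.05 -1.01  0.54] w 0.994 yaw err deg 0.06 toolx [ 0.006 -0.006 -1.   ]
dp cm [22.72  0.   -0.31] local -0.014782203151607928 -0.40250562836527143
```

View pics/s4.png

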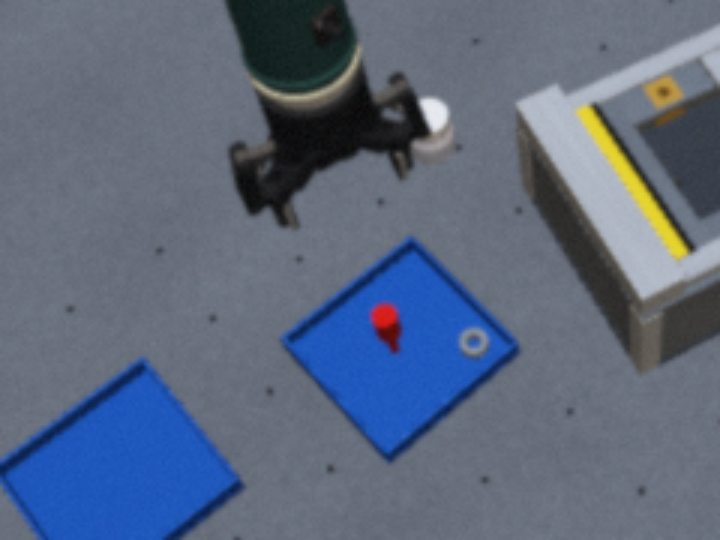

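The pin stands upright in the correct tray, at (388,325) in the crop, away from the collar. Next is the handle: jaws straddling it across its 24 mm, pushing with the +y pad.

```bash
python3 -m creep '[{"grip":8.5,"dp":[0,4,0.1],"rotation":[0,0,0]},{"grip":8.5,"dp":[0,8,0.3],"rotation":[0,0,0]},{"grip":8.5,"dp":[0,12,0.4],"rotation":[0,0,0]},{"grip":8.5,"dp":[0,16,0.5],"rotation":[0,0,0]},{"grip":8.5,"dp":[0,20,0.6],"rotation":[0,0,0]}]'
python3 -m creep '[{"grip":8.5,"dp":[0,4,0.1],"rotation":[0,0,0]},{"grip":8.5,"dp":[0,8,0.3],"rotation":[0,0,0]},{"grip":8.5,"dp":[0,12,0.4],"rotation":[0,0,0]},{"grip":8.5,"dp":[0,16,0.5],"rotation":[0,0,0]},{"grip":8.5,"dp":[0,19,0.6],"rotation":[0,0,0]}]'
python3 -m creep '[{"grip":8.5,"dp":[0,2.5,0.1],"rotation":[0,0,0]},{"grip":8.5,"dp":[0,4.5,0.2],"rotation":[0,0,0]},{"grip":8.5,"dp":[0,6,0.3],"rotation":[0,0,0]},{"grip":8.5,"dp":[0,6.3,0.3],"rotation":[0,0,0]},{"grip":8.5,"dp":[0,6.3,0.3],"rotation":[0,0,0]}]'
python3 -c "
from h import *
rel([.5511,.0537,.152])
bot.read_camera('top')
rel([.5511,.0537,.152])"
```

```text
time: 7.92
tool_pos: [0.4908, -0.1895, 0.2869]
tcp_rot: [0.158, 1.565, -0.158]
wrist_force: [0.8, -0.2, 0.2]
width: 0.995
time: 8.33
tool_pos: [0.5347, -0.0032, 0.2869]
tcp_rot: [0.157, 1.565, -0.156]
wrist_force: [0.1, -0.4, -0.0]
width: 0.994
time: 8.75
tool_pos: [0.5501, 0.0556, 0.2868]
tcp_rot: [0.156, 1.566, -0.156]
wrist_force: [1.2, 0.5, -0.2]
width: 0.998
t 8.75 pos [0.5501 0.0556 0.2868] F [ 1.25  0.53 -0.2 ] w 0.998 yaw err deg -0.06 toolx [-0.001 -0.    -1.   ]
dp cm [13.48 -0.16  0.15] local -0.0014036422637854085 0.052203141039201525
t 8.8 pos [0.55   0.0548 0.2868] F [-0.74 -0.18  0.16] w 0.997 yaw err deg 0.0 toolx [-0.001 -0.001 -1.   ]
dp cm [13.48 -0.07  0.14] local -0.001348054503443179 0.05132242654565876
```

```bash
python3 -m creep '[{"grip":8.5,"dp":[3,0,0],"rotation":[0,0,0]},{"grip":8.5,"dp":[6,0,0],"rotation":[0,0,0]},{"grip":8.5,"dp":[8.5,0,0],"rotation":[0,0,0]},{"grip":8.5,"dp":[10.5,0,0],"rotation":[0,0,0]},{"grip":8.5,"dp":[11.5,0,0],"rotation":[0,0,0]}]'
python3 -m creep '[{"grip":8.5,"dp":[1,0,0],"rotation":[0,0,0]},{"grip":6,"dp":[1.8,0,0],"rotation":[0,0,0]},{"grip":4.5,"dp":[1.8,0,0],"rotation":[0,0,0]},{"grip":4,"dp":[1.8,0,0],"rotation":[0,0,0]},{"grip":4,"dp":[1.8,0,0],"rotation":[0,0,0]}]' 60
python3 -c "
from h import *
rel([.5511,.0537,.152])
p,d=bot.read_camera('scene');cv2.imwrite('pics/s5.png',cv2.resize(p[120:270,270:470,::-1],None,fx=4,fy=4))
rel([.5511,.0537,.152])"
```

```text
time: 9.22
tool_pos: [0.5479, 0.0533, 0.1688]
tcp_rot: [0.158, 1.57, -0.16]
wrist_force: [-1.1, -0.1, 0.4]
width: 0.997
time: 9.63
tool_pos: [0.5513, 0.0548, 0.1556]
tcp_rot: [0.158, 1.563, -0.157]
wrist_force: [0.1, 0.8, -0.0]
width: 0.475
t 9.6333 pos [0.5513 0.0548 0.1556] F [ 0.05  0.84 -0.02] w 0.475 yaw err deg 0.06 toolx [ 0.002  0.    -1.   ]
dp cm [ 0.36 -0.12  0.01] local -9.826535733939608e-05 0.05165319271064784
t 9.6833 pos [0.5513 0.0549 0.1557] F [ 0.05 -0.38 -0.34] w 0.469 yaw err deg 0.05 toolx [ 0.002  0.    -1.   ]
dp cm [ 0.37 -0.12  0.  ] local -5.955950223313945e-05 0.05174540097712225
```

View pics/s5.png

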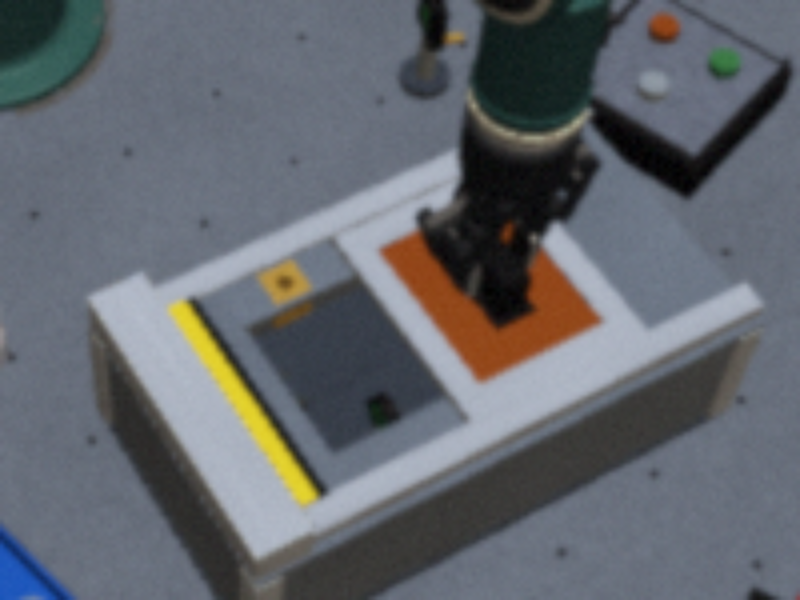

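The pads straddle the handle at (500,285) with slack on both sides, and there is no contact yet. I'll push along -y in stages and watch the force.

```bash
python3 -m creep '[{"grip":4,"dp":[0,-0.5,0],"rotation":[0,0,0]},{"grip":4,"dp":[0,-1,0],"rotation":[0,0,0]},{"grip":4,"dp":[0,-1.5,0],"rotation":[0,0,0]},{"grip":4,"dp":[0,-2,0],"rotation":[0,0,0]},{"grip":4,"dp":[0,-2.5,0],"rotation":[0,0,0]}]'
python3 -c "
from h import *
rel([.5511,.0537,.152])"
python3 -m creep '[{"grip":4,"dp":[0,-0.5,0],"rotation":[0,0,0]},{"grip":4,"dp":[0,-1,0],"rotation":[0,0,0]},{"grip":4,"dp":[0,-1.5,0],"rotation":[0,0,0]},{"grip":4,"dp":[0,-2,0],"rotation":[0,0,0]},{"grip":4,"dp":[0,-2.5,0],"rotation":[0,0,0]}]'
python3 -c "
from h import *
rel([.5511,.0537,.152])
p,d=bot.read_camera('top');cv2.imwrite('pics/t6.png',cv2.resize(p[120:225,200:350,::-1],None,fx=4,fy=4))"
```

```text
time: 10.1
tool_pos: [0.546, 0.0304, 0.1552]
tcp_rot: [0.159, 1.563, -0.157]
wrist_force: [1.3, 4.0, 3.1]
width: 0.465
t 10.1 pos [0.546  0.0304 0.1552] F [1.27 3.97 3.06] w 0.465 yaw err deg 0.07 toolx [ 0.002  0.001 -1.   ]
dp cm [0.32 2.38 0.04] local -0.00043621943916343463 0.026648439235851418
time: 10.52
tool_pos: [0.5404, 0.0054, 0.1544]
tcp_rot: [0.158, 1.565, -0.158]
wrist_force: [1.9, 3.9, 3.0]
width: 0.472
t 10.5167 pos [0.5404 0.0054 0.1544] F [1.89 3.92 3.01] w 0.472 yaw err deg 0.06 toolx [ 0.  0. -1.]
dp cm [0.24 4.95 0.08] local -0.0009204834558326977 0.0010194414134493321
```

View pics/t6.png

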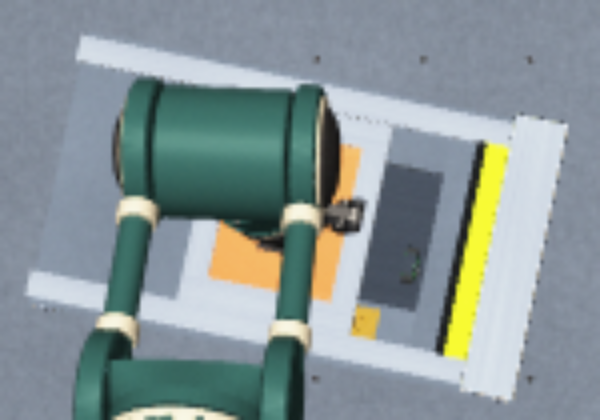

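The hatch is sliding: its front edge is near (370,215) in the crop, and the push force is about 4 N, which is track friction. About 73 mm is left to the seal.

```bash
python3 -m creep '[{"grip":4,"dp":[0,-0.5,0],"rotation":[0,0,0]},{"grip":4,"dp":[0,-1,0],"rotation":[0,0,0]},{"grip":4,"dp":[0,-1.5,0],"rotation":[0,0,0]},{"grip":4,"dp":[0,-2,0],"rotation":[0,0,0]},{"grip":4,"dp":[0,-2.5,0],"rotation":[0,0,0]}]'
python3 -m creep '[{"grip":4,"dp":[0,-0.5,0],"rotation":[0,0,0]},{"grip":4,"dp":[0,-1,0],"rotation":[0,0,0]},{"grip":4,"dp":[0,-1.5,0],"rotation":[0,0,0]},{"grip":4,"dp":[0,-2,0],"rotation":[0,0,0]},{"grip":4,"dp":[0,-2.5,0],"rotation":[0,0,0]}]'
python3 -m creep '[{"grip":4,"dp":[0,-0.2,0],"rotation":[0,0,0]},{"grip":4,"dp":[0,-0.4,0],"rotation":[0,0,0]},{"grip":4,"dp":[0,-0.6,0],"rotation":[0,0,0]},{"grip":4,"dp":[0,-0.8,0],"rotation":[0,0,0]},{"grip":4,"dp":[0,-1,0],"rotation":[0,0,0]}]'
python3 -c "
from h import *
rel([.5511,.0537,.152])
p,d=bot.read_camera('scene');cv2.imwrite('pics/s7.png',cv2.resize(p[120:270,270:470,::-1],None,fx=4,fy=4))"
```

```text
time: 10.98
tool_pos: [0.5352, -0.0191, 0.1542]
tcp_rot: [0.158, 1.565, -0.158]
wrist_force: [2.7, 3.5, 0.3]
width: 0.467
time: 11.4
tool_pos: [0.5302, -0.0436, 0.1542]
tcp_rot: [0.158, 1.565, -0.158]
wrist_force: [2.8, 3.9, -0.1]
width: 0.471
time: 11.82
tool_pos: [0.5283, -0.0529, 0.1542]
tcp_rot: [0.158, 1.565, -0.158]
wrist_force: [3.4, 2.7, -0.4]
width: 0.468
t 11.8167 pos [ 0.5283 -0.0529  0.1542] F [ 3.4   2.68 -0.35] w 0.468 yaw err deg 0.05 toolx [ 0.  0. -1.]
dp cm [ 0.22 10.9   0.11] local -0.0011835978301299073 -0.0585436246210326
```

View pics/s7.png

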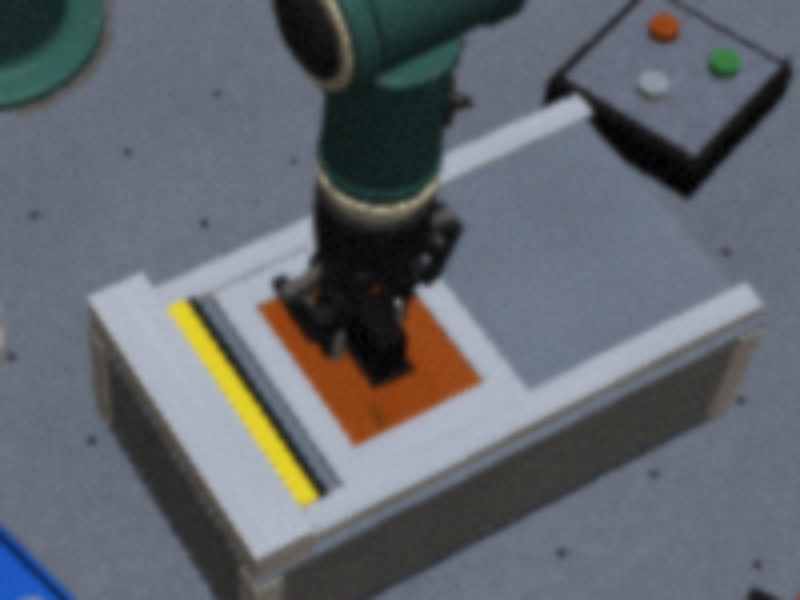

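About 12 mm of roof is left between the hatch front and the black seal. I'll creep now.

```bash
python3 -m creep '[{"grip":4,"dp":[0,-0.15,0],"rotation":[0,0,0]},{"grip":4,"dp":[0,-0.3,0],"rotation":[0,0,0]},{"grip":4,"dp":[0,-0.45,0],"rotation":[0,0,0]},{"grip":4,"dp":[0,-0.6,0],"rotation":[0,0,0]},{"grip":4,"dp":[0,-0.75,0],"rotation":[0,0,0]}]'
for i in 1; do python3 -m creep '[{"grip":4,"dp":[0,-0.05,0],"rotation":[0,0,0]},{"grip":4,"dp":[0,-0.1,0],"rotation":[0,0,0]},{"grip":4,"dp":[0,-0.15,0],"rotation":[0,0,0]},{"grip":4,"dp":[0,-0.2,0],"rotation":[0,0,0]}]'; done
python3 -c "
from h import *
rel([.5511,.0537,.152])
p,d=bot.read_camera('scene');cv2.imwrite('pics/s8.png',cv2.resize(p[160:270,280:400,::-1],None,fx=5,fy=5))"
```

```text
time: 12.28
tool_pos: [0.5267, -0.0603, 0.1542]
tcp_rot: [0.158, 1.565, -0.158]
wrist_force: [2.1, 4.6, -0.3]
width: 0.466
time: 12.62
tool_pos: [0.5263, -0.0622, 0.1542]
tcp_rot: [0.158, 1.565, -0.158]
wrist_force: [2.4, 3.4, -1.5]
width: 0.467
t 12.6167 pos [ 0.5263 -0.0622  0.1542] F [ 2.41  3.38 -1.54] w 0.467 yaw err deg 0.06 toolx [-0.  0. -1.]
dp cm [ 0.22 11.85  0.12] local -0.0013089614086006368 -0.06799521435082842
```

View pics/s8.png

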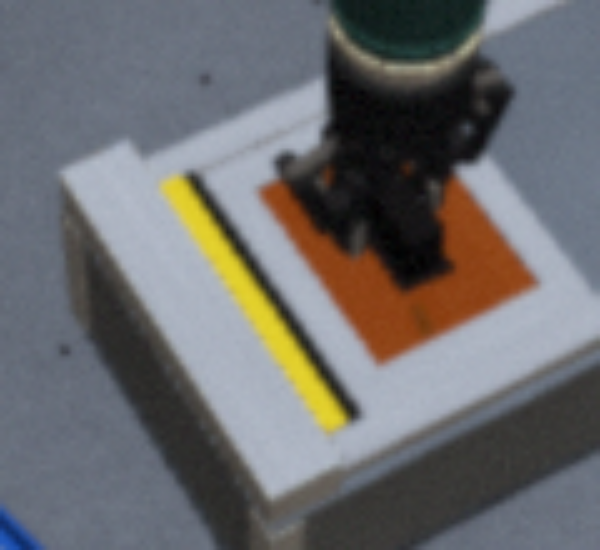

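Almost touching: no roof shows between hatch and seal. I'll take 0.5 to 1 mm steps with averaged force.

```bash
cat > f.py <<'E'
from h import *
F=[];P=[]
for i in range(6):
    bot.read_camera('top');s=bot.read_state();F.append(s['wrist_force']@ey);P.append((s['tool_pos']-c0)@ey)
print('t %.2f Fy %.2f +- %.2f  y %.5f w %.3f'%(s['time'],np.mean(F),np.std(F),np.mean(P),s['width']))
E
python3 f.py
python3 -m creep '[{"grip":4,"dp":[0,-0.05,0],"rotation":[0,0,0]},{"grip":4,"dp":[0,-0.1,0],"rotation":[0,0,0]}]'; python3 f.py
python3 -m creep '[{"grip":4,"dp":[0,-0.05,0],"rotation":[0,0,0]},{"grip":4,"dp":[0,-0.1,0],"rotation":[0,0,0]}]'; python3 f.py
```

```text
t 12.97 Fy 3.35 +- 0.40  y -0.06809 w 0.469
time: 13.13
tool_pos: [0.5261, -0.063, 0.1542]
tcp_rot: [0.158, 1.565, -0.157]
wrist_force: [2.1, 3.1, -1.4]
width: 0.472
t 13.43 Fy 3.58 +- 0.49  y -0.06897 w 0.466
time: 13.6
tool_pos: [0.5259, -0.0641, 0.1542]
tcp_rot: [0.158, 1.565, -0.158]
wrist_force: [1.9, 3.2, -1.2]
width: 0.468
t 13.90 Fy 3.85 +- 0.63  y -0.07006 w 0.462
```

```bash

python3 -m creep '[{"grip":4,"dp":[0,-0.05,0],"rotation":[0,0,0]},{"grip":4,"dp":[0,-0.1,0],"rotation":[0,0,0]}]'; python3 f.py
python3 -m creep '[{"grip":4,"dp":[0,-0.05,0],"rotation":[0,0,0]},{"grip":4,"dp":[0,-0.1,0],"rotation":[0,0,0]}]'; python3 f.py
```

```text
time: 14.07
tool_pos: [0.5257, -0.0651, 0.1542]
tcp_rot: [0.158, 1.565, -0.158]
wrist_force: [2.4, 4.4, -1.3]
width: 0.469
t 14.37 Fy 4.18 +- 0.59  y -0.07104 w 0.470
time: 14.53
tool_pos: [0.5255, -0.066, 0.1542]
tcp_rot: [0.158, 1.565, -0.158]
wrist_force: [1.5, 3.8, -2.6]
width: 0.465
t 14.83 Fy 3.51 +- 0.49  y -0.07204 w 0.468
```

```bash

python3 -m creep '[{"grip":4,"dp":[0,-0.05,0],"rotation":[0,0,0]},{"grip":4,"dp":[0,-0.1,0],"rotation":[0,0,0]}]'; python3 f.py
python3 -m creep '[{"grip":4,"dp":[0,-0.05,0],"rotation":[0,0,0]},{"grip":4,"dp":[0,-0.1,0],"rotation":[0,0,0]}]'; python3 f.py
```

```text
time: 15.0
tool_pos: [0.5254, -0.0667, 0.1542]
tcp_rot: [0.158, 1.565, -0.157]
wrist_force: [1.6, 5.1, -1.4]
width: 0.472
t 15.30 Fy 5.20 +- 0.34  y -0.07264 w 0.466
time: 15.47
tool_pos: [0.5253, -0.0672, 0.1542]
tcp_rot: [0.159, 1.565, -0.157]
wrist_force: [2.0, 8.2, -2.3]
width: 0.469
t 15.77 Fy 6.91 +- 0.17  y -0.07313 w 0.468
```

Contact: force is rising at about 3.5 N per mm of travel. I'll keep going to about 12–13 N total, of which 8–9 N is on the seal.

```bash

python3 -m creep '[{"grip":4,"dp":[0,-0.05,0],"rotation":[0,0,0]},{"grip":4,"dp":[0,-0.1,0],"rotation":[0,0,0]}]'; python3 f.py
python3 -m creep '[{"grip":4,"dp":[0,-0.05,0],"rotation":[0,0,0]},{"grip":4,"dp":[0,-0.1,0],"rotation":[0,0,0]}]'; python3 f.py
```

```text
time: 15.93
tool_pos: [0.5252, -0.0676, 0.1542]
tcp_rot: [0.16, 1.565, -0.156]
wrist_force: [2.4, 10.0, -2.6]
width: 0.467
t 16.23 Fy 8.64 +- 0.40  y -0.07360 w 0.466
time: 16.4
tool_pos: [0.5251, -0.0681, 0.1542]
tcp_rot: [0.161, 1.565, -0.155]
wrist_force: [2.2, 11.8, -1.8]
width: 0.468
t 16.70 Fy 10.86 +- 0.47  y -0.07408 w 0.471
```

```bash

python3 -m creep '[{"grip":4,"dp":[0,-0.05,0],"rotation":[0,0,0]},{"grip":4,"dp":[0,-0.1,0],"rotation":[0,0,0]}]'; python3 f.py
python3 -m creep '[{"grip":4,"dp":[0,0.1,0],"rotation":[0,0,0]},{"grip":4,"dp":[0,0.2,0],"rotation":[0,0,0]},{"grip":4,"dp":[0,0.35,0],"rotation":[0,0,0]},{"grip":4,"dp":[0,0.5,0],"rotation":[0,0,0]},{"grip":4,"dp":[0,0.7,0],"rotation":[0,0,0]}]'; python3 f.py
python3 -m creep '[{"grip":4,"dp":[0,0.2,0],"rotation":[0,0,0]},{"grip":4,"dp":[0,0.3,0],"rotation":[0,0,0]},{"grip":4,"dp":[0,0.3,0],"rotation":[0,0,0]}]'; python3 f.py
python3 -c "
from h import *
p,d=bot.read_camera('scene');cv2.imwrite('pics/s9.png',cv2.resize(p[160:270,280:400,::-1],None,fx=5,fy=5))"
```

```text
time: 16.87
tool_pos: [0.525, -0.0686, 0.1541]
tcp_rot: [0.162, 1.565, -0.155]
wrist_force: [2.8, 13.4, -2.0]
width: 0.465
t 17.17 Fy 12.11 +- 0.43  y -0.07455 w 0.467
time: 17.58
tool_pos: [0.5261, -0.0649, 0.1546]
tcp_rot: [0.156, 1.565, -0.159]
wrist_force: [-1.0, 0.5, -0.5]
width: 0.467
t 17.88 Fy -0.09 +- 0.35  y -0.07035 w 0.464
time: 18.13
tool_pos: [0.5267, -0.0611, 0.1543]
tcp_rot: [0.158, 1.565, -0.158]
wrist_force: [-0.8, 0.3, -0.4]
width: 0.468
t 18.43 Fy -0.17 +- 0.53  y -0.06695 w 0.470
```

View pics/s9.png

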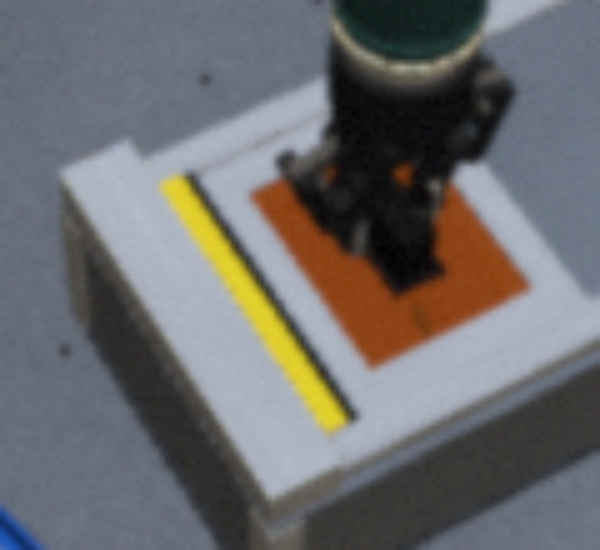

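Force is zero after backing off, and the hatch's front lies along the whole black seal with no roof showing. The jaws are centred around the handle, so I'll lift straight up.

```bash
python3 -m creep '[{"grip":4,"dp":[-0.5,0,0],"rotation":[0,0,0]},{"grip":4,"dp":[-1.2,0,0],"rotation":[0,0,0]},{"grip":4,"dp":[-2,0,0],"rotation":[0,0,0]},{"grip":4,"dp":[-3,0,0],"rotation":[0,0,0]},{"grip":4,"dp":[-4.5,0,0],"rotation":[0,0,0]}]'
python3 -m creep '[{"grip":4,"dp":[-3,0,0],"rotation":[0,0,0]},{"grip":4,"dp":[-6,0,0],"rotation":[0,0,0]},{"grip":4,"dp":[-9,0,0],"rotation":[0,0,0]},{"grip":4,"dp":[-12,0,0],"rotation":[0,0,0]},{"grip":4,"dp":[-14,0,0],"rotation":[0,0,0]}]'
python3 -m creep '[{"grip":4,"dp":[0,4,0],"rotation":[0,0,0]},{"grip":4,"dp":[0,8,0],"rotation":[0,0,0]},{"grip":4,"dp":[0,12,0],"rotation":[0,0,0]},{"grip":4,"dp":[0,16,0],"rotation":[0,0,0]},{"grip":4,"dp":[0,20,0],"rotation":[0,0,0]}]'
python3 -m creep '[{"grip":4,"dp":[0,4,0],"rotation":[0,0,0]},{"grip":4,"dp":[0,8,0],"rotation":[0,0,0]},{"grip":4,"dp":[0,12,0],"rotation":[0,0,0]},{"grip":4,"dp":[0,15,0],"rotation":[0,0,0]},{"grip":4,"dp":[0,15,0],"rotation":[0,0,0]}]'
python3 - <<'E'
from h import *
p,d=bot.read_camera('scene');cv2.imwrite('pics/s10.png',p[:,:,::-1])
p,d=bot.read_camera('top');cv2.imwrite('pics/t10.png',cv2.resize(p[120:270,190:420,::-1],None,fx=3.4,fy=3.4))
# where amber window / handle / seal lie
C=cloud('top',d);V=p.max(-1);m=np.zeros((400,640),bool);m[150:200,270:310]=1
m&=(C[...,2]>.16)&(V<110);L=(C-c0)@ey
print('handle y',np.percentile(L[m],[2,50,98]).round(4))
for x in(-75,-30,30,75):
    r=[]
    for y in np.arange(-150,-130,1):
        w=c0+ex*x/1e3+ey*y/1e3;u,v=proj('top',[w[0],w[1],.129]);r.append(int(cv2.getRectSubPix(p,(1,1),(u,v))[0,0,2]))
    print(x,r)
E
```

```text
time: 18.9
tool_pos: [0.5261, -0.0611, 0.1997]
tcp_rot: [0.158, 1.566, -0.158]
wrist_force: [-0.4, 0.7, 0.6]
width: 0.468
time: 19.32
tool_pos: [0.5276, -0.0614, 0.3444]
tcp_rot: [0.157, 1.559, -0.158]
wrist_force: [-0.0, 0.3, 0.6]
width: 0.469
time: 19.73
tool_pos: [0.5668, 0.1365, 0.3411]
tcp_rot: [0.159, 1.563, -0.158]
wrist_force: [1.0, -0.2, -0.7]
width: 0.468
time: 20.15
tool_pos: [0.5966, 0.2875, 0.3398]
tcp_rot: [0.156, 1.565, -0.151]
wrist_force: [-0.1, -0.2, 0.8]
width: 0.465
handle y [-0.0772 -0.0658 -0.0541]
-75 [50, 49, 45, 41, 37, 35, 34, 33, 44, 88, 133, 180, 200, 212, 222, 228, 228, 228, 228, 228]
-30 [50, 49, 47, 45, 41, 37, 34, 46, 74, 103, 135, 164, 191, 216, 227, 228, 229, 230, 230, 230]
30 [53, 53, 48, 43, 37, 32, 33, 34, 38, 79, 134, 188, 228, 229, 229, 230, 230, 230, 230, 230]
75 [53, 50, 45, 41, 38, 36, 34, 32, 75, 119, 163, 191, 203, 216, 228, 228, 228, 228, 228, 228]
```

View pics/s10.png

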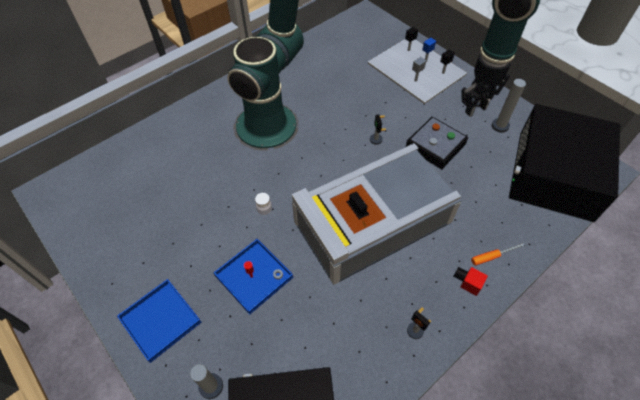

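View pics/t10.png

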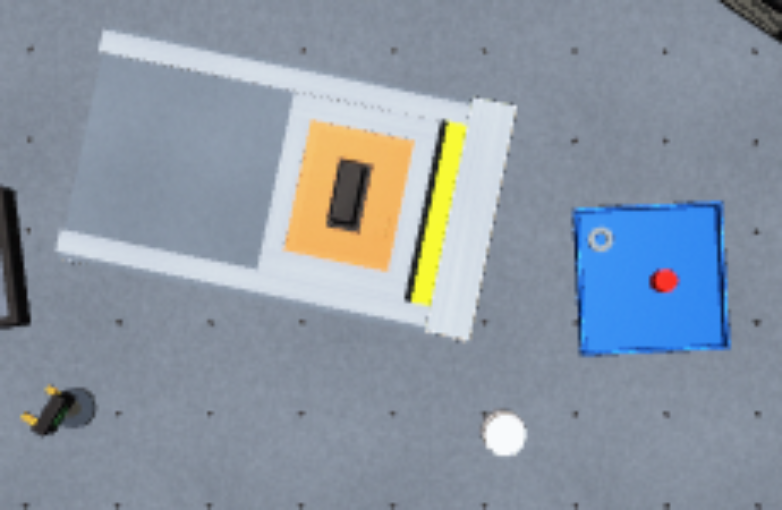

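Both views show the pin in the left tray and the hatch tight on the seal with no gap along its width. The mirror mount and jar are where they started, and the arm is clear. Handing in.

```bash
python3 -c "
from workcell import bot
print(bot.finish_job(), bot.read_state()['time'])"
```

```text
the job is handed in; nothing more can be done
the job is handed in; nothing more can be done
```

The job is handed in at about 20 s on the robot's clock. The red pin is in the blue tray farthest to the robot's left (the one with the collar), and the hatch is closed on the seal.

- **Pin:** I pulled it straight up out of its hole and let it go upright near the tray's centre, away from the collar. The last pictures show it still standing there.
- **Hatch:** I pushed it by its handle about 116 mm. The track rubbed with about 4 N, and the seal showed itself as a clear rise in force.
- **Push force:** I stopped at an average of 12.1 N at the wrist, with a single reading of about 13.7 N. That leaves roughly 8–10 N on the seal, under the 15 N limit.
- **Last checks:** After I backed off, the wrist force read zero. The top and scene views show the hatch's front against the black rubber at all four places I sampled, with no roof showing between. The mirror mount and lens jar look unmoved, and the arm is clear of everything.
- **Not measured:** I did not measure how far the seal stays pressed in after letting go. From the 4 N friction it should hold at about 1 mm, and the pictures agree to within their accuracy of about 2 mm. No check disagreed.

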